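# Find the can with the loose cap and weigh it

### The job

One of the three fluid cans in the leaning rack has a loose screw cap; they all look alike, so test-twist the caps anticlockwise by about 45 degrees, with the cans standing in the rack, until you find the one that turns freely. Take that can out and set it down gently, upright, centred and square on the pan of the bench scale, its cap left as turned and not screwed back; leave the two tight cans in their nests and do not disturb the other things on the bench.

Things in the scene. Friction and masses are not known exactly. Their poses are not given: they have to be found in the camera images.
- rack_mid (a point): Blue steel rack fixed to the bench, base plate 150 x 310 mm. This point is the centre of the floor of its middle nest, 30 mm above the bench; rack y runs along the row, z is up and the rack's -x side faces the robot. Three square nests (64 mm inside, 60 mm deep) in a row along y, 100 mm apart, all leaning 30 degrees towards the rack's -x.
- can_a_mid (a point): Square can A, blue band, in the nest at +y of the rack. Point: on its axis, half-way up its 60 x 60 x 116 mm body. z along the can to the cap (in the rack leaning 30 deg, top to the robot); x, y square to its sides. Red octagonal screw cap, 42 mm across flats (first flat pair square to x), 26 mm high, its centre 83 mm along +z; 12 mm of bare neck below it. 0.4 to 0.6 kg. Nest play 2 mm a side; draw out along z, clear after 60 mm.
- cap_a (a joint): Cap of can A: rad turned anticlockwise seen from above the cap (unscrewing). All start at 0, closed: none turns clockwise. A tight cap gives about 0.1, then resists a twist of well over 0.4 N m; the loose one turns with slight friction (0.1 N m) to a stop at 1.35, stays where left and never comes off. Its white line starts in line with a mark on the can. Looks do not tell loose from tight.
- can_b_mid (a point): Square can B, blue band, in the middle nest. Point: on its axis, half-way up its 60 x 60 x 116 mm body. z along the can to the cap (in the rack leaning 30 deg, top to the robot); x, y square to its sides. Red octagonal screw cap, 42 mm across flats (first flat pair square to x), 26 mm high, its centre 83 mm along +z; 12 mm of bare neck below it. 0.4 to 0.6 kg. Nest play 2 mm a side; draw out along z, clear after 60 mm.
- cap_b (a joint): Cap of can B: rad turned anticlockwise seen from above the cap (unscrewing). All start at 0, closed: none turns clockwise. A tight cap gives about 0.1, then resists a twist of well over 0.4 N m; the loose one turns with slight friction (0.1 N m) to a stop at 1.35, stays where left and never comes off. Its white line starts in line with a mark on the can. Looks do not tell loose from tight.
- can_c_mid (a point): Square can C, blue band, in the nest at -y of the rack. Point: on its axis, half-way up its 60 x 60 x 116 mm body. z along the can to the cap (in the rack leaning 30 deg, top to the robot); x, y square to its sides. Red octagonal screw cap, 42 mm across flats (first flat pair square to x), 26 mm high, its centre 83 mm along +z; 12 mm of bare neck below it. 0.4 to 0.6 kg. Nest play 2 mm a side; draw out along z, clear after 60 mm.
- cap_c (a joint): Cap of can C: rad turned anticlockwise seen from above the cap (unscrewing). All start at 0, closed: none turns clockwise. A tight cap gives about 0.1, then resists a twist of well over 0.4 N m; the loose one turns with slight friction (0.1 N m) to a stop at 1.35, stays where left and never comes off. Its white line starts in line with a mark on the can. Looks do not tell loose from tight.
- scale_pan (a point): Bench scale fixed to the bench: grey body 150 x 130 x 22 mm with a square steel pan 66 x 66 mm, top 36 mm above the bench. The point is the centre of the pan's top face; z up, x and y square to the pan's sides; the display lies towards -x. The pan does not move.
- scale: The same bench scale as a whole: origin at the centre of its underside; the pan's centre lies 20 mm along its x and 36 mm up. Delicate: a can that is dropped on it or pushed down hard (40 N) spoils it.
- spanner_mid (a point): Steel combination spanner, 170 mm long, lying on the bench; bystander. Point near its middle.
- bearing_mid (a point): Steel bearing ring, 62 mm across, 18 mm high; bystander. Point at its centre.
- tin_mid (a point): Grease jar, 72 mm across, 70 mm tall, yellow label, black lid; bystander. Point half-way up.
- piston_mid (a point): Aluminium piston, 68 mm across, 55 mm tall; bystander. Point half-way up.
- socket_mid (a point): Dark steel socket, 26 mm across, 34 mm tall, standing; bystander. Point half-way up.
There are look-alikes about, which are no part of the job. Of the things like the scale, leave any that is pink; of the rest the larger one is meant. What is shaped like the part that bears can_a_mid but yellow is not meant.

How it is judged:
By the outcome, as a careful person would: the job done as asked, in the order asked, and still so for the second after the job is handed in, with the robot touching nothing.
It also fails if it takes over 48 s, if anything falls off the work surface, if the arm or the gripper's body presses on something with over 40 N, if the wrist force passes 120 N, or if a joint passes its speed limit or range.

### The arm

A 6-joint arm with a two-finger parallel gripper is mounted at the origin on the work surface. World frame = base frame: x ahead of the robot, y to its left, z up, the work surface at z = 0. Lengths are in m, angles in rad, forces in N, time in s.
With the tool pointing down it reaches from about 0.3 to 0.775 m from the base axis. Payload 14.6 kg.
Tool frame: the origin (TCP) lies midway between the tips of the shut fingers; the grasp point (between the pads) lies 19 mm behind it (ctrl.tcp_to_grasp is the z of the grasp point in the tool frame, in m); z points along the fingers, y is the line along which they close (so a half turn about z gives the same grasp; the last joint's range is limited). The gripper opens to 94 mm and grips with 3 to 60 N. Pads are 16 mm wide; open, the fingers measure 119 mm over their backs; the gripper's body (75 mm by 177 mm) begins 78 mm behind the grasp point.
Start: joints at [1.056, 0.3, 1.521, -0, 1.321, -0.067], TCP at [0.238, 0.496, 0.205] pointing down, gripper open.
Joint ranges: [-3.03, 3.03], [-0.79, 2.21], [0.23, 2.52], [-1.04, 4.18], [0, 3.07], [-2.55, 2.55]. Speed limits (rad/s): [2.22, 2.22, 2.57, 3.14, 3.14, 3.14].

### API

Orientations are given as [roll, pitch, yaw] about the fixed x, y, z axes, in that order (R = Rz(yaw) Ry(pitch) Rx(roll)).
In Python, from station import monitor, camera, ctrl gives the robot as it stands.
- The arm moves only by the tool apply_moves, never from a script. Its argument "plan" is one flat list of numbers, 4 for each row, row after row: the shift along the tool's x, y, z in mm, then the turn about the tool's z in rad. In form: [dx, dy, dz, spin, dx, dy, dz, spin, ...]. A call has 1 to 20 rows; each row shifts and turns the commanded pose from where the row before left it, along the tool's axes as they then stand; what a row does not reach is not made up. A row lasts 1/10 s, in which the tool goes at most 50 mm and 8.59 degrees, less where a joint would pass 70% of its speed; a pose out of reach is approached as far as the arm can. A call is refused whole if a number of a shift passes 50 or a number of a turn 0.15, either way. A call with a gripper value outside its range is refused whole. "hand" is the gripper command: -1 is shut, 1 is fully open, values between are in proportion, set as the call begins (left out, the last holds). The fingers move at their own pace and stop on an object; "squeeze" is the grip in N (left out, the last holds). Time passes only in rows, so rows that do not move let the fingers close. It gives the time, the measured TCP pose, the force, the opening and the grip force at its end, in the units of the state.
- monitor.get_obs(): the state, without advancing time (a new reading comes with each control period).
- camera(name): name is "side" or "top"; returns a dict with "image" (400x640x3 uint8, red, green, blue), "range_z" (400x640 float32, m along the optical axis (not along the pixel's ray), 0 where there is no reading), "mtx" (3x3 intrinsics, pixels), "rvec" (rotation vector, rad) and "tvec" (3), from world to camera coordinates, as OpenCV has them. Camera axes: x right, y down, z forward; pixel columns grow to the right and rows downward; lengths in m; the calibration is good to about 2 mm. A picture is of the moment at which its call begins.
- ctrl.hand_in(): hands the job in; it is judged then, once.
The state is a dict: "time_s": time; "qpos": joint angles; "joint_vel": joint speeds; "tau": joint torques, N m; "ee_pos": TCP position; "eef_rot": TCP orientation; "force": force on the tool from outside, world axes, zero at the start; "moment": the same for the moment, N m; "grip_width": finger opening in m; "grip_force": force on a finger pad.
Only numpy, scipy, OpenCV 4.12 (cv2) and the standard library are available. Lean on these libraries where they do the work, as an engineer would, in place of code of your own. Each camera call takes 0.05 s, during which the arm holds its last target. There are 200 camera calls.

## Working session

There is one attempt and no reset: what is moved stays moved. The work goes in short steps, Python scripts to look and compute and a tool call to move; the robot and the scene stay as the last step left them, time stands still between calls to the robot, and variables do not carry over. Pictures are saved under pics/ and viewed, at most 10 in all, crops included, and the job is handed in when it is done.

Besides the shell and the picture viewer there is one more tool, called after "Emit:" as name(argument=value, ...) on one line, values as JSON. apply_moves: Moves the arm, as the interface text tells. Its arguments: {"type":"object","properties":{"plan":{"type":"array","items":{"type":"number"}},"hand":{"type":"number"},"squeeze":{"type":"number"}},"required":["plan"]}

```bash
ls; mkdir -p pics; python3 - <<'E'
from station import monitor,camera,ctrl
import cv2,numpy as np
o=monitor.get_obs();print(o,ctrl.tcp_to_grasp)
for n in("side","top"):
    c=camera(n);cv2.imwrite(f"pics/{n}0.png",c["image"][:,:,::-1]);np.savez(f"{n}0.npz",**c)
    R=cv2.Rodrigues(c["rvec"])[0];print(n,-R.T@np.ravel(c["tvec"]),R[2])
E
```

```text
pics
{'time_s': 0.0, 'qpos': array([ 1.05643693e+00,  3.00473765e-01,  1.52166047e+00, -1.67958155e-05,
        1.32069893e+00, -6.65796990e-02]), 'joint_vel': array([ 0.00051228, -0.00229921, -0.00014367, -0.00010714, -0.00107044,
       -0.00098939]), 'tau': array([ 5.67326606e-04, -5.31782091e+01, -3.52763557e+01,  7.09390990e-02,
        2.40193005e-02, -8.46219837e-05]), 'ee_pos': array([0.23798117, 0.4955187 , 0.20485129]), 'eef_rot': array([-3.14035381e+00, -6.62996963e-05,  2.69381708e+00]), 'force': array([-0.81660746, -0.03759362, -0.24966412]), 'moment': array([-0.01139222, -0.03288696, -0.04207946]), 'grip_force': 0.0, 'grip_width': 0.09454780662123759} -0.0188
side [ 0.02225915 -0.88812919  0.73698153] [ 0.3954563   0.75858488 -0.51784486]
top [0.31586854 0.02960854 1.16894567] [ 0.13956446 -0.02512043 -0.9898943 ]
```

View pics/top0.png

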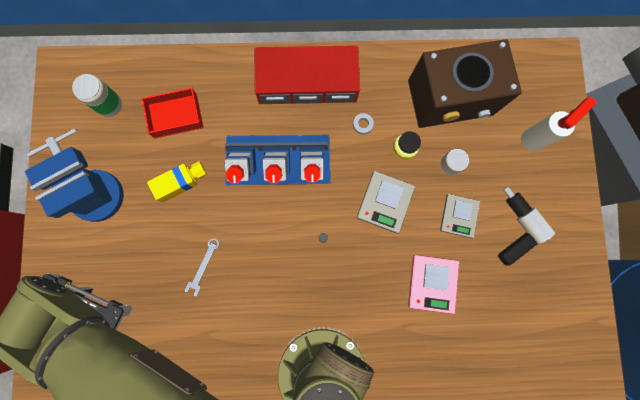

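View pics/side0.png

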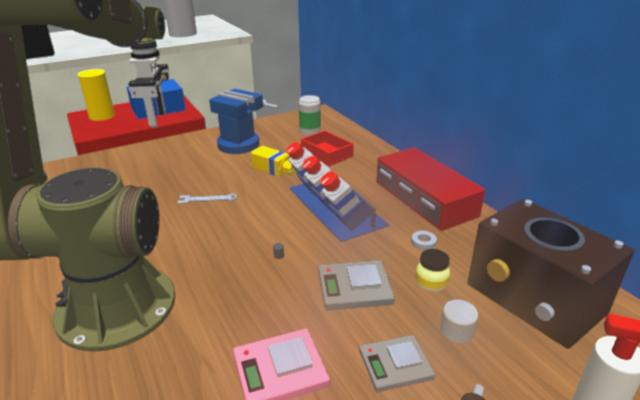

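The top view shows the rack at about (277,160) with caps at (235,173), (274,173) and (312,172). The larger grey scale is at (386,201), the small one at (461,215) and the pink one at (435,284). The yellow decoy can is at (176,182). Next is an enlarged crop.

```bash
cat > h.py <<'E'
import cv2,numpy as np
def load(f):
    d=dict(np.load(f)); d["R"]=cv2.Rodrigues(d["rvec"])[0]; d["t"]=np.ravel(d["tvec"]); return d
def cloud(d):
    z=d["range_z"]; v,u=np.mgrid[:z.shape[0],:z.shape[1]]; K=d["mtx"]
    P=np.stack([(u-K[0,2])/K[0,0]*z,(v-K[1,2])/K[1,1]*z,z],-1)
    return (P-d["t"])@d["R"]
def onz(d,uv,h):
    K=d["mtx"]; r=np.c_[np.array(uv,float),np.ones(len(uv))]@np.linalg.inv(K).T@d["R"]
    c=-d["R"].T@d["t"]; return c+r*((h-c[2])/r[:,2])[:,None]
def proj(d,P): return cv2.projectPoints(np.array(P,float).reshape(-1,3),d["rvec"],d["tvec"],d["mtx"],None)[0][:,0]
E
python3 - <<'E'
from h import *
d=load("top0.npz");im=d["image"][:,:,::-1]
a=cv2.resize(im[125:195,215:345],None,fx=6,fy=6,interpolation=cv2.INTER_CUBIC)
cv2.imwrite("pics/c1.png",a)
b=cv2.resize(im[165:240,350:420],None,fx=7,fy=7,interpolation=cv2.INTER_CUBIC)
s=load("side0.npz")["image"][:,:,::-1]
b2=cv2.resize(s[135:240,280:390],None,fx=5,fy=5,interpolation=cv2.INTER_CUBIC)[:, :]
cv2.imwrite("pics/c2.png",b);cv2.imwrite("pics/c3.png",b2)
P=cloud(d); 
# red cap pixels
hsv=cv2.cvtColor(d["image"],cv2.COLOR_RGB2HSV);m=((hsv[...,0]<8)|(hsv[...,0]>172))&(hsv[...,1]>150)&(hsv[...,2]>90)
for u0,u1 in((220,255),(258,292),(296,330)):
    k=np.zeros_like(m);k[155:190,u0:u1]=m[155:190,u0:u1];Q=P[k];z=np.percentile(Q[:,2],50)
    ys,xs=np.nonzero(k);print(k.sum(),xs.mean(),ys.mean(),Q.mean(0),Q.max(0),Q.min(0))
    n=np.linalg.svd(Q-Q.mean(0))[2][2];print(n)
print(d["mtx"])
E
```

```text
233 234.16309012875536 173.32618025751074 [0.54161939 0.21241849 0.16265585] [0.57745004 0.26689018 0.17434614] [0.52093644 0.19243585 0.01058631]
[-0.1265947   0.61776157  0.77610852]
221 273.15384615384613 172.96380090497738 [0.53978809 0.1128481  0.16326652] [0.5624631  0.13379338 0.17887726] [0.5180352  0.09278633 0.1498219 ]
[-0.35304742 -0.04359216  0.93458935]
210 311.7047619047619 172.23809523809524 [0.5389534  0.01407345 0.16382337] [0.56308721 0.03388776 0.17565951] [ 0.5175816  -0.00495604  0.15209007]
[-0.34032769  0.00907763  0.94026308]
[[399.93552968   0.         316.57365872]
 [  0.         399.93552968 203.5179095 ]
 [  0.           0.           1.        ]]
```

View pics/c1.png

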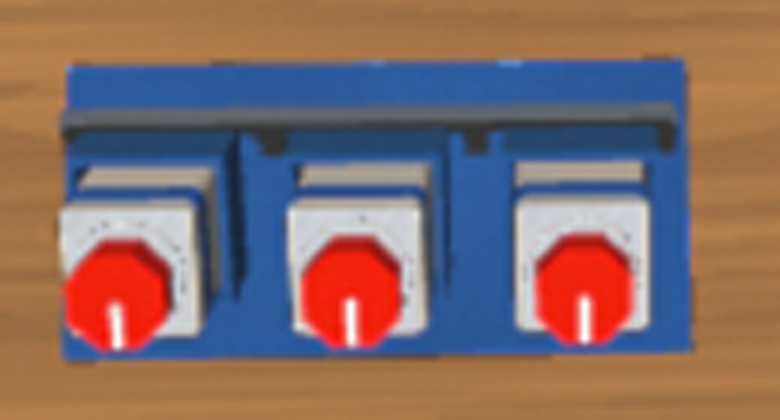

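View pics/c2.png

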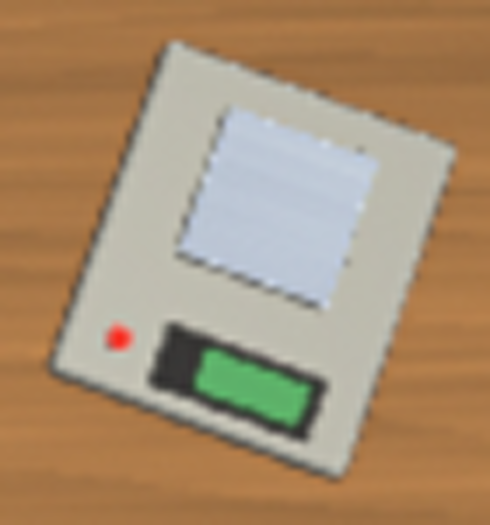

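```bash
cat >> h.py <<'E'
A0=np.deg2rad(30)
def prism(yaw,h0,h1,r=21/np.cos(np.pi/8)):
    a=np.arange(8)*np.pi/4+np.pi/8
    P=np.array([[r*np.cos(t)/1000,r*np.sin(t)/1000,h/1000] for h in(h0,h1) for t in a])
    return P@canR(yaw).T
def canR(yaw):
    c,s=np.cos(yaw),np.sin(yaw);ca,sa=np.cos(A0),np.sin(A0)
    return np.array([[c,-s,0],[s,c,0],[0,0,1]])@np.array([[ca,0,-sa],[0,1,0],[sa,0,ca]])
def hullc(pts):
    m=cv2.moments(cv2.convexHull(np.float32(pts)));return np.array([m["m10"],m["m01"]])/m["m00"],m["m00"]
E
python3 - <<'E'
from h import *
from scipy.optimize import least_squares
d=load("top0.npz")
f=lambda p,s,o:(np.array(p)+.5)/s-.5+np.array(o)
c=f([(67,65),(685,60),(690,352),(62,358)],6,(215,125))
W=onz(d,c,.004);print(W,[np.linalg.norm(W[i]-W[i-1]) for i in range(4)])
v=(W[0]-W[1])+(W[3]-W[2]);yaw=np.arctan2(-v[0],v[1]);print("yaw",yaw,"centre",W.mean(0))
def cents(d,boxes):
    hsv=cv2.cvtColor(d["image"],cv2.COLOR_RGB2HSV);m=((hsv[...,0]<8)|(hsv[...,0]>172))&(hsv[...,1]>120)&(hsv[...,2]>70)
    r=[]
    for u0,u1,v0,v1 in boxes:
        k=np.uint8(m);z=np.zeros_like(k);z[v0:v1,u0:u1]=k[v0:v1,u0:u1]
        n,l,st,_=cv2.connectedComponentsWithStats(z);i=1+np.argmax(st[1:,4])
        ys,xs=np.nonzero(l==i);r.append(hullc(np.c_[xs,ys]));
    return r
T=cents(d,[(220,255,155,190),(258,292,155,190),(296,330,155,190)])
S=load("side0.npz");TS=cents(S,[(285,304,140,163),(302,322,152,178),(320,345,170,195)])
for i in range(3):
  for nm,dd,TT in(("top",[d],[T]),("both",[d,S],[T,S and TS])):
    def r(p):
        o=[]
        for D,t in zip(dd,TT): o+=list(hullc(proj(D,p[:3]+prism(yaw,141-13,141+13)))[0]-t[i][0])
        return o+[(p[2]-.030)*1e3*(1 if nm=="top" else .2)]
    s=least_squares(r,[.55,.1,.03],x_scale=.01);print(i,nm,s.x,s.fun.round(2),T[i][1],hullc(proj(d,s.x+prism(yaw,128,154)))[1])
p=f([(228,105),(378,160),(325,308),(178,255)],7,(350,165));Q=onz(d,p,.036)
print(Q,[np.linalg.norm(Q[i]-Q[i-1]) for i in range(4)],Q.mean(0))
x=(Q[0]-Q[3])+(Q[1]-Q[2]);y=Q[0]-Q[1]+Q[3]-Q[2];print(np.arctan2(x[1],x[0]),np.arctan2(-y[0],y[1]))
b=onz(d,f([(175,40),(457,150),(343,480),(50,370)],7,(350,165)),.022);print(b.mean(0),[np.linalg.norm(b[i]-b[i-1]) for i in range(4)])
E
```

```text
[[ 0.69406035  0.26609932  0.004     ]
 [ 0.68911556 -0.04323369  0.004     ]
 [ 0.53971155 -0.04042114  0.004     ]
 [ 0.54506493  0.26845465  0.004     ]] [np.float64(0.1490140438649171), np.float64(0.3093725234930582), np.float64(0.14943048714884918), np.float64(0.30892217787431914)]
yaw -0.01665654124578486 centre [0.6169881  0.11272479 0.004     ]
0 top [0.61353156 0.21321461 0.03      ] [0. 0. 0.] 234.0 272.2302594775101
0 both [0.61395    0.21365022 0.03060928] [-0.21 -0.2  -0.33  0.29  0.12] 234.0 272.5260110212257
1 top [0.61145628 0.11259645 0.03      ] [-0.  0.  0.] 230.5 263.929099194007
1 both [0.61415257 0.11406081 0.03191651] [-0.65 -1.17 -0.48  0.77  0.38] 230.5 264.63710781163536
2 top [0.61100069 0.01288192 0.03      ] [-0.    0.01  0.  ] 220.0 257.7063283706084
2 both [0.6109399  0.01331028 0.02961278] [-0.17  0.07  0.18 -0.06 -0.08] 220.0 257.5375712180976
[[ 0.5402754  -0.19120088  0.036     ]
 [ 0.51548936 -0.25211863  0.036     ]
 [ 0.4545568  -0.22649626  0.036     ]
 [ 0.478182   -0.167211    0.036     ]] [np.float64(0.0665665479879708), np.float64(0.0657671748840855), np.float64(0.06610055053730307), np.float64(0.06381921897630699)] [ 0.49712589 -0.20925669  0.036     ]
-0.3833191611688039 -0.382871053779845
[ 0.47782357 -0.202311    0.022     ] [np.float64(0.14976425063328994), np.float64(0.12636182370172983), np.float64(0.1475959490775359), np.float64(0.1283861381581602)]
```

View pics/c3.png

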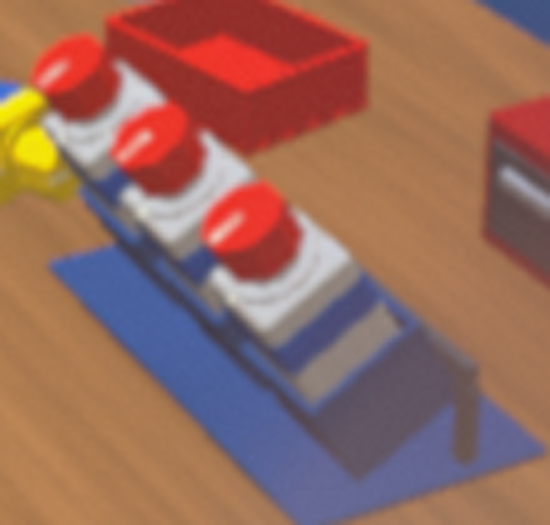

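Only spin about the tool's z is available, so the tool stays vertical. I'll grip the caps across rack y, let the can pivot in the pads after drawing it, and start with can A.

Emit:
apply_moves(plan=[0, 0, 0, -0.108, 0, 0, 0, -0.108, 0, 0, 0, -0.108, 0, 0, 0, -0.108, -26, -23, 0, 0, -26, -23, 0, 0, -26, -23, 0, 0, -26, -23, 0, 0, -26, -23, 0, 0, -26, -23, 0, 0, -26, -23, 0, 0, -26, -23, 0, 0, -26, -23, 0, 0, -26, -23, 0, 0, -26, -23, 0, 0, -24, -23, 0, 0, 0, 0, 0, 0], hand=1, squeeze=15)

```text
time_s: 1.8
ee_pos: [0.5456, 0.2122, 0.2047]
eef_rot: [-3.141, -0.001, 3.123]
force: [0.1, -0.7, 0.2]
grip_width: 0.0937
grip_force: 0.0
```

Emit:
apply_moves(plan=[2.5, 2, 16, 0, 0, 0, 20, 0, 0, 0, 20, 0, 0, 0, 10, 0, 0, 0, 0, 0])

```text
time_s: 2.3
ee_pos: [0.5405, 0.217, 0.1382]
eef_rot: [-3.141, -0.002, 3.126]
force: [-0.2, 0.2, 0.4]
grip_width: 0.0943
grip_force: 0.0
```

Emit:
apply_moves(plan=[0, 0, 0, 0, 0, 0, 0, 0, 0, 0, 0, 0, 0, 0, 0, 0, 0, 0, 0, 0, 0, 0, 0, 0, 0, 0, 0, 0, 0, 0, 0, 0], hand=-1, squeeze=15)

```text
time_s: 3.1
ee_pos: [0.5413, 0.2168, 0.1396]
eef_rot: [-3.141, 0.0, 3.126]
force: [-1.0, -2.0, 1.5]
grip_width: 0.0421
grip_force: 15.0
```

```bash
python3 - <<'E'
from h import *
from station import monitor,camera
o=monitor.get_obs();print(o["time_s"],o["ee_pos"],o["force"],o["moment"],o["grip_width"],o["grip_force"],o["qpos"])
s=camera("side");np.savez("side1.npz",**s);t=camera("top");np.savez("top1.npz",**t)
a=cv2.resize(s["image"][90:220,240:390,::-1],None,fx=4,fy=4,interpolation=cv2.INTER_CUBIC)
cv2.imwrite("pics/g1.png",a)
E
```

```text
3.1 [0.54128786 0.21676054 0.13955779] [-1.01975358 -1.97083594  1.48535916] [-0.38479398  0.11701421 -0.04975717] 0.042129316624766024 15.02071293327404 [ 3.18221331e-01  4.32201371e-01  1.49928590e+00 -3.12584603e-04
  1.21019456e+00 -1.23658770e+00]
```

View pics/g1.png

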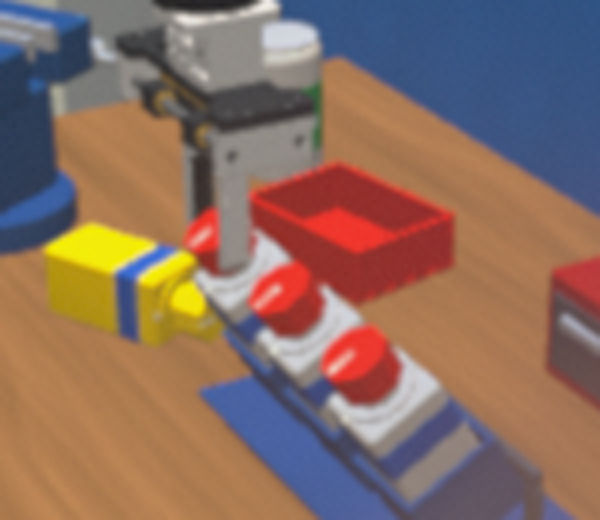

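The fingers straddle cap A, with the finger at about (232,240) in the crop, and the opening of 42.1 mm matches the flats. Next, a small anticlockwise test, rising slightly.

Emit:
apply_moves(plan=[0, 0, -1, -0.08, 0, 0, -1, -0.08, 0, 0, -1, -0.08, 0, 0, 0, 0, 0, 0, 0, 0])

```text
time_s: 3.7
ee_pos: [0.541, 0.216, 0.1417]
eef_rot: [-3.14, -0.002, -2.918]
force: [-1.0, -6.0, -2.0]
grip_width: 0.0433
grip_force: 14.8
```

```bash
cat > obs.py <<'E'
from station import monitor
o=monitor.get_obs()
for k in("time_s","ee_pos","eef_rot","force","moment","grip_width","grip_force"):print(k,o[k])
E
python3 obs.py
```

```text
time_s 3.7
ee_pos [0.54100916 0.21603701 0.14173768]
eef_rot [-3.14006078e+00 -1.73787512e-03 -2.91755244e+00]
force [-0.98859905 -5.95542755 -2.01396896]
moment [-1.45259435 -0.01403465 -0.05529236]
grip_width 0.04329489262947746
grip_force 14.814850055086907
```

Emit:
apply_moves(plan=[0, 0, -1, -0.08, 0, 0, -1, -0.08, 0, 0, -1, -0.08, 0, 0, 0, 0, 0, 0, 0, 0])

```text
time_s: 4.2
ee_pos: [0.5407, 0.2155, 0.1447]
eef_rot: [-3.14, -0.003, -2.678]
force: [-3.5, -9.3, -0.3]
grip_width: 0.0451
grip_force: 14.8
```

```bash
python3 obs.py; python3 - <<'E'
from h import *
from station import camera
t=camera("top");np.savez("top2.npz",**t);s=camera("side")
a=cv2.resize(t["image"][140:200,215:275,::-1],None,fx=6,fy=6,interpolation=cv2.INTER_CUBIC)
b=cv2.resize(s["image"][120:180,270:330,::-1],None,fx=6,fy=6,interpolation=cv2.INTER_CUBIC)
cv2.imwrite("pics/g2.png",np.hstack([a,b]))
E
```

```text
time_s 4.2
ee_pos [0.54066614 0.2155264  0.14468223]
eef_rot [-3.14009895 -0.00347104 -2.67775212]
force [-3.52142163 -9.28556601 -0.25051446]
moment [-2.10888145  0.55770734 -0.12685024]
grip_width 0.04513641213646364
grip_force 14.815914049748464
```

View pics/g2.png

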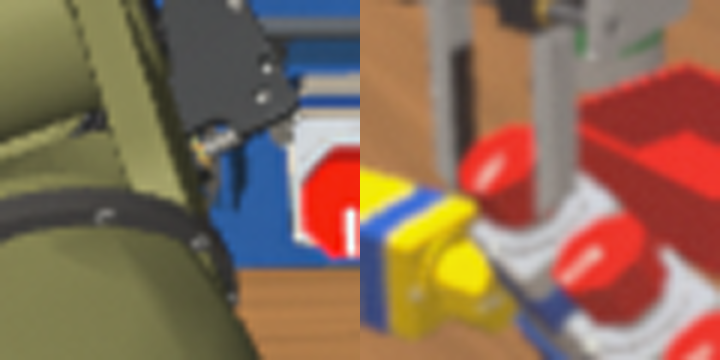

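```bash
python3 - <<'E'
from h import *
s=load("side0.npz")
for n,b in(("A",(.6135,.2132,.03)),("B",(.6120,.113,.03))):
  for th in(0,.1,.3,.5,.7):
    a=np.pi+th
    L=np.array([[r*np.cos(a),r*np.sin(a),.154] for r in(.004,.02)])@canR(-.0167).T+np.array(b)
    p=(proj(s,L)-[270,120]+.5)*6-.5;p[:,0]+=360;d=p[1]-p[0];print(n,th,p.round().tolist(),np.degrees(np.arctan2(d[1],-d[0])).round(1))
E
```

```text
A 0 [[493.0, 167.0], [466.0, 189.0]] 39.7
A 0.1 [[493.0, 167.0], [468.0, 190.0]] 43.0
A 0.3 [[494.0, 167.0], [473.0, 192.0]] 49.9
A 0.5 [[496.0, 168.0], [479.0, 193.0]] 57.6
A 0.7 [[497.0, 167.0], [486.0, 193.0]] 66.8
B 0 [[591.0, 254.0], [563.0, 277.0]] 39.9
B 0.1 [[591.0, 254.0], [565.0, 279.0]] 43.4
B 0.3 [[592.0, 254.0], [570.0, 281.0]] 50.7
B 0.5 [[594.0, 255.0], [577.0, 283.0]] 58.9
B 0.7 [[595.0, 255.0], [584.0, 282.0]] 68.5
```

In the side crop, cap A's white line ends near (478,190), while B is unchanged at about 35–40°. That puts cap A at about 0.5 rad, so A is the loose one. I'll finish the turn to about 45°.

Emit:
apply_moves(plan=[0, 0, -1, -0.08, 0, 0, -1, -0.08, 0, 0, -1, -0.08, 0, 0, -1, -0.04, 0, 0, 0, 0, 0, 0, 0, 0])

```text
time_s: 4.9
ee_pos: [0.5411, 0.2159, 0.1487]
eef_rot: [-3.141, -0.002, -2.398]
force: [0.3, -5.7, -2.3]
grip_width: 0.0466
grip_force: 16.1
```

```bash
python3 obs.py
```

```text
time_s 4.9
ee_pos [0.54114916 0.21594419 0.14873497]
eef_rot [-3.14086872e+00 -2.08866412e-03 -2.39784314e+00]
force [ 0.25739907 -5.69931487 -2.3130778 ]
moment [-1.46827364 -0.23679018 -0.18751453]
grip_width 0.046632322049607225
grip_force 16.073442183705993
```

Emit:
apply_moves(plan=[0, 0, 0, 0, 0, 0, 0, 0, 0, 0, -10, 0, 0, 0, -20, 0, 0, 0, -20, 0, 0, 0, -10, 0], hand=0.2)

```text
time_s: 5.5
ee_pos: [0.5418, 0.2174, 0.2121]
eef_rot: [-3.14, 0.003, -2.397]
force: [0.2, 0.3, -0.1]
grip_width: 0.0562
grip_force: 0.0
```

Emit:
apply_moves(plan=[0, 0, 0, 0.127, 0, 0, 0, 0.127, 0, 0, 0, 0.127, 0, 0, 0, 0.127, 0, 0, 0, 0.127, 0, 0, 0, 0.127, 0, 0, 0, 0], hand=1)

```text
time_s: 6.2
ee_pos: [0.5413, 0.2171, 0.2096]
eef_rot: [3.141, 0.0, 3.122]
force: [-0.1, -0.6, 1.3]
grip_width: 0.094
grip_force: 0.0
```

```bash
python3 obs.py; python3 - <<'E'
from h import *
from station import camera
t=camera("top");np.savez("top3.npz",**t);s=camera("side");np.savez("side3.npz",**s)
a=cv2.resize(t["image"][130:200,215:345,::-1],None,fx=3,fy=3,interpolation=cv2.INTER_CUBIC)
b=cv2.resize(s["image"][110:180,250:380,::-1],None,fx=6,fy=6,interpolation=cv2.INTER_CUBIC)
cv2.imwrite("pics/g3.png",b)
E
```

```text
time_s 6.2
ee_pos [0.54126589 0.21706773 0.20962102]
eef_rot [3.14136894e+00 1.84287596e-04 3.12186638e+00]
force [-0.05855088 -0.6369535   1.27726609]
moment [ 0.08208734 -0.00452002  0.05721521]
grip_width 0.09404527728169461
grip_force 0.0
```

View pics/g3.png

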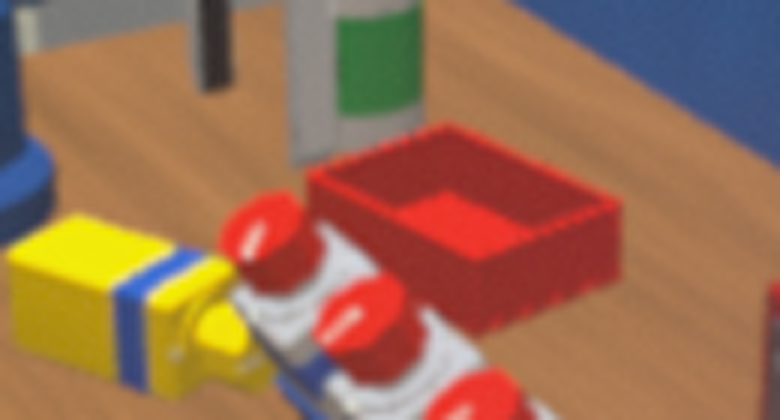

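In the crop, cap A's line runs (263,225)–(248,258), which is about 0.7 rad and stays put. B still points its original way. Next I'll grip can A's body by its ±y sides.

Emit:
apply_moves(plan=[-12, -1.3, 0, 0, -13, -1.3, 0, 0, 0, 0, 20, 0, 0, 0, 20, 0, 0, 0, 20, 0, 0, 0, 20, 0, 0, 0, 20, 0, 0, 0, 16, 0, 0, 0, 0, 0])

```text
time_s: 7.2
ee_pos: [0.5652, 0.2136, 0.0914]
eef_rot: [-3.14, -0.003, 3.127]
force: [-0.5, -0.4, 0.9]
grip_width: 0.0937
grip_force: 0.0
```

Emit:
apply_moves(plan=[0, 0, 0, 0, 0, 0, 0, 0, 0, 0, 0, 0, 0, 0, 0, 0, 0, 0, 0, 0, 0, 0, 0, 0], hand=-1, squeeze=40)

```text
time_s: 7.8
ee_pos: [0.5664, 0.214, 0.0939]
eef_rot: [3.141, 0.001, 3.124]
force: [-0.9, 1.3, 2.7]
grip_width: 0.0597
grip_force: 40.0
```

```bash
python3 obs.py
```

```text
time_s 7.8
ee_pos [0.56637697 0.21402404 0.09388013]
eef_rot [3.14132993e+00 6.17937709e-04 3.12396294e+00]
force [-0.92833981  1.34743358  2.65663373]
moment [0.06881782 0.04441134 0.0457007 ]
grip_width 0.05969926108269471
grip_force 39.96092274785042
```

Width is 59.7 mm at 40 N with low forces. Drawing out along the can axis.

Emit:
apply_moves(plan=[2.5, 0, -4.35, 0, 5, 0, -8.7, 0, 5, 0, -8.7, 0, 5, 0, -8.7, 0, 5, 0, -8.7, 0, 5, 0, -8.7, 0, 5, 0, -8.7, 0, 5, 0, -8.7, 0, 2.5, 0, -4.35, 0])

```text
time_s: 8.7
ee_pos: [0.5256, 0.2147, 0.1639]
eef_rot: [3.141, -0.0, 3.124]
force: [0.1, 0.6, -5.6]
grip_width: 0.0595
grip_force: 40.0
```

```bash
python3 obs.py
```

```text
time_s 8.7
ee_pos [0.52559841 0.21474694 0.16388972]
eef_rot [ 3.14148148e+00 -1.83694519e-04  3.12404469e+00]
force [ 0.11501263  0.55332545 -5.57000842]
moment [0.02132662 0.15961746 0.02304428]
grip_width 0.05947560096804371
grip_force 39.963277727365494
```

Emit:
apply_moves(plan=[5, 0, -15, 0, 10, 0, -20, 0, 20, -5, -15, 0, 20, -15, 0, 0, 20, -25, 0, 0, 15, -25, 0, 0, 10, -15, 0, 0, 0, -5, 0, 0, 0, 0, 0, 0])

```text
time_s: 9.6
ee_pos: [0.4249, 0.1262, 0.2138]
eef_rot: [3.141, 0.001, 3.123]
force: [-0.5, -0.5, -5.9]
grip_width: 0.0595
grip_force: 40.0
```

Emit:
apply_moves(plan=[0, 0, 0, 0, 0, 0, 0, 0, 0, 0, 0, 0, 0, 0, 0, 0, 0, 0, 0, 0], squeeze=14)

```text
time_s: 10.1
ee_pos: [0.4247, 0.1266, 0.2129]
eef_rot: [-3.142, -0.0, 3.124]
force: [-0.1, 0.7, -5.4]
grip_width: 0.0598
grip_force: 14.0
```

```bash
python3 obs.py; python3 - <<'E'
from h import *
from station import camera
s=camera("side");np.savez("side4.npz",**s)
cv2.imwrite("pics/g4.png",cv2.resize(s["image"][60:260,160:400,::-1],None,fx=3,fy=3,interpolation=cv2.INTER_CUBIC))
E
```

```text
time_s 10.1
ee_pos [0.42466472 0.12655359 0.21294778]
eef_rot [-3.14155077e+00 -2.65359906e-04  3.12402421e+00]
force [-0.14904489  0.65223717 -5.39206739]
moment [ 0.03607409  0.1843874  -0.01758755]
grip_width 0.0597720277742987
grip_force 13.988452926278114
```

View pics/g4.png

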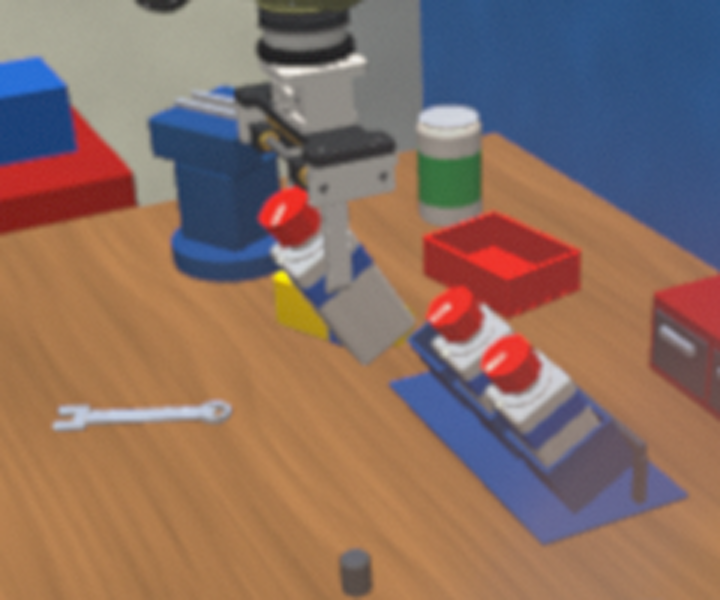

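The can at (335,270) is held and still tilted about 30°. The moment about y (0.18) tracks the tilt, so I'll ease the grip.

Emit:
apply_moves(plan=[0, 0, 0, 0, 0, 0, 0, 0, 0, 0, 0, 0], squeeze=10)

```text
time_s: 10.45
ee_pos: [0.4247, 0.1264, 0.2131]
eef_rot: [3.142, 0.0, 3.124]
force: [0.3, -0.6, -5.3]
grip_width: 0.0602
grip_force: 10.0
```

```bash
python3 obs.py
```

```text
time_s 10.45
ee_pos [0.42466132 0.12639301 0.2130655 ]
eef_rot [3.14158547e+00 8.22261490e-05 3.12376581e+00]
force [ 0.26962354 -0.6208215  -5.30846687]
moment [-0.01761563  0.13628867 -0.00738746]
grip_width 0.06024706251308446
grip_force 9.999912455677986
```

Emit:
apply_moves(plan=[0, 0, 0, 0, 0, 0, 0, 0, 0, 0, 0, 0], squeeze=8)

```text
time_s: 10.75
ee_pos: [0.4246, 0.1264, 0.213]
eef_rot: [-3.142, -0.0, 3.124]
force: [-0.3, 0.5, -6.2]
grip_width: 0.06
grip_force: 8.0
```

```bash
python3 obs.py
```

```text
time_s 10.75
ee_pos [0.4246087  0.12639025 0.21302317]
eef_rot [-3.14157834e+00 -1.02660021e-04  3.12378170e+00]
force [-0.29090815  0.46548083 -6.24495328]
moment [0.06378415 0.13027771 0.00942497]
grip_width 0.05997350806779969
grip_force 8.000021260231733
```

I'll lower it close to clear bench first, so easing the grip further is safe and the bench can help right the can.

Emit:
apply_moves(plan=[0, 0, 10, 0, 0, 0, 20, 0, 0, 0, 20, 0, 0, 0, 20, 0, 0, 0, 20, 0, 0, 0, 16, 0, 0, 0, 10, 0, 0, 0, 5, 0, 0, 0, 0, 0], squeeze=12)

```text
time_s: 11.65
ee_pos: [0.4245, 0.1264, 0.0917]
eef_rot: [-3.141, -0.001, 3.124]
force: [-0.7, 0.2, -4.4]
grip_width: 0.0598
grip_force: 12.0
```

Emit:
apply_moves(plan=[0, 0, 0, 0, 0, 0, 0, 0, 0, 0, 0, 0, 0, 0, 0, 0, 0, 0, 0, 0], squeeze=6)

```text
time_s: 12.15
ee_pos: [0.4247, 0.1264, 0.0922]
eef_rot: [3.142, 0.0, 3.124]
force: [0.0, 0.6, -5.1]
grip_width: 0.0597
grip_force: 6.0
```

```bash
python3 obs.py; python3 - <<'E'
from h import *
from station import camera
s=camera("side");np.savez("side5.npz",**s)
cv2.imwrite("pics/g5.png",cv2.resize(s["image"][100:240,180:340,::-1],None,fx=4,fy=4,interpolation=cv2.INTER_CUBIC))
E
```

```text
time_s 12.15
ee_pos [0.42469884 0.12642116 0.09219532]
eef_rot [3.14152221e+00 2.66286093e-04 3.12384521e+00]
force [ 0.01644701  0.57090209 -5.1391739 ]
moment [-0.01385888  0.08522399  0.023344  ]
grip_width 0.05973223850312442
grip_force 6.00011358037591
```

View pics/g5.png

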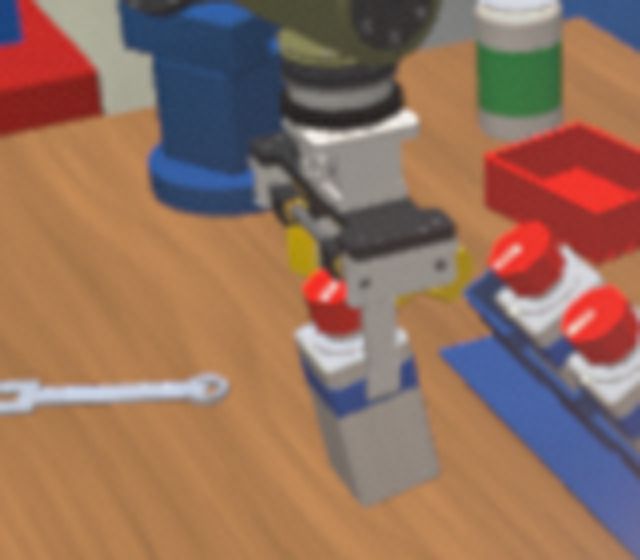

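The can has swung to roughly 10° off vertical. Lowering it onto the bench should finish righting it.

Emit:
apply_moves(plan=[0, 0, 4, 0, 0, 0, 3, 0, 0, 0, 2, 0, 0, 0, 1.5, 0, 0, 0, 1.5, 0, 0, 0, 1, 0, 0, 0, 0, 0])

```text
time_s: 12.9
ee_pos: [0.4262, 0.1264, 0.0801]
eef_rot: [3.141, 0.004, 3.124]
force: [3.5, -2.1, 5.5]
grip_width: 0.0599
grip_force: 6.0
```

```bash
python3 obs.py
```

```text
time_s 12.9
ee_pos [0.42618336 0.12644968 0.08009268]
eef_rot [3.14123047 0.00389311 3.12385848]
force [ 3.52432366 -2.08417479  5.51648609]
moment [-0.44396854 -0.64705622  0.04979067]
grip_width 0.05989392302267407
grip_force 6.000294766126899
```

Emit:
apply_moves(plan=[-2, 0, 1, 0, -1, 0, 1, 0, 0, 0, 0, 0])

```text
time_s: 13.2
ee_pos: [0.4292, 0.1264, 0.078]
eef_rot: [3.141, 0.004, 3.124]
force: [3.7, -1.0, 5.5]
grip_width: 0.0601
grip_force: 6.0
```

Emit:
apply_moves(plan=[0, 0, 0, 0, 0, 0, 0, 0, 0, 0, 0, 0, 0, 0, 0, 0, 0, 0, 0, 0], hand=0.6)

```text
time_s: 13.7
ee_pos: [0.4276, 0.1264, 0.077]
eef_rot: [-3.142, -0.0, 3.124]
force: [-0.7, 0.4, 0.1]
grip_width: 0.0748
grip_force: 0.0
```

```bash
python3 obs.py; python3 - <<'E'
from h import *
from station import camera
s=camera("side");np.savez("side6.npz",**s)
t=camera("top");np.savez("top6.npz",**t)
a=cv2.resize(s["image"][100:240,180:340,::-1],None,fx=3,fy=3,interpolation=cv2.INTER_CUBIC)
b=cv2.resize(t["image"][160:300,220:320,::-1],None,fx=3,fy=3,interpolation=cv2.INTER_CUBIC)
cv2.imwrite("pics/g6.png",np.hstack([a,b]))
E
```

```text
time_s 13.7
ee_pos [0.42758401 0.12635314 0.07699155]
eef_rot [-3.14157271e+00 -1.76915934e-04  3.12381456e+00]
force [-0.70005224  0.36367785  0.05161024]
moment [ 0.02597656 -0.03988533  0.00500444]
grip_width 0.07478743281134918
grip_force 0.0
```

View pics/g6.png

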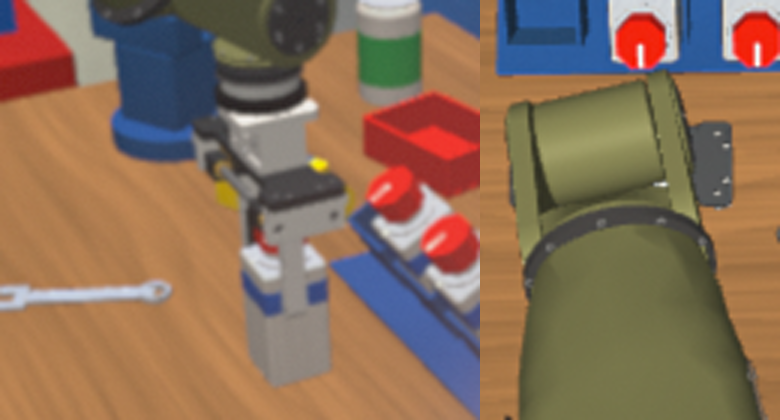

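It stands upright on the bench. Now I'll measure the can's pose from side depth (below the fingers) to get its x offset in the hand and its yaw.

```bash
python3 - <<'E'
from h import *
d=load("side6.npz");P=cloud(d)
k=(P[...,0]>.36)&(P[...,0]<.5)&(P[...,1]>.07)&(P[...,1]<.19)&(P[...,2]>.012)&(P[...,2]<.068)
Q=P[k];print(len(Q),Q.min(0),Q.max(0))
from scipy.optimize import least_squares
def r(p):  # can square, two visible faces: local x=-30, local y=-30
    c,s=np.cos(p[2]),np.sin(p[2]);q=Q[:,:2]-p[:2];X=q[:,0]*c+q[:,1]*s;Y=-q[:,0]*s+q[:,1]*c
    a=np.abs(X);b=np.abs(Y);return np.maximum(a,b)-.030
for th in(-.0177,-.05,.02):
    s=least_squares(r,[.43,.126,th],loss="soft_l1",f_scale=.002,x_scale=[.01,.01,.1]);print(s.x,np.abs(s.fun).mean(),s.cost)
c,sn=np.cos(-.0177),np.sin(-.0177);q=Q[:,:2]-[.43,.126];X=q[:,0]*c+q[:,1]*sn;Y=-q[:,0]*sn+q[:,1]*c
print(np.percentile(X,[1,3,5,20,50,95,97,99]).round(4),np.percentile(Y,[1,3,5,20,50,95,99]).round(4))
E
```

```text
496 [0.40423647 0.09009643 0.01206198] [0.46428904 0.15307768 0.06797441]
[ 0.43649104  0.12588546 -0.01508115] 0.001323510712731964 0.0005540144472641428
[ 0.43649104  0.12588546 -0.01508115] 0.0013235107126809702 0.0005540144472641393
[ 0.43649104  0.12588546 -0.01508103] 0.001323510701922929 0.0005540144472640421
[-0.0248 -0.0244 -0.0242 -0.0231 -0.005   0.0299  0.0319  0.0337] [-0.0347 -0.0334 -0.0329 -0.031  -0.0291  0.0125  0.0223]
```

Emit:
apply_moves(plan=[-4, 0, 0, 0, -4, 0, 0, 0, 0, 0, 0, 0])

```text
time_s: 14.1
ee_pos: [0.4362, 0.1262, 0.0771]
eef_rot: [3.142, 0.0, 3.124]
force: [-0.1, 0.1, -0.2]
grip_width: 0.0749
grip_force: 0.0
```

Emit:
apply_moves(plan=[0, 0, 0, 0, 0, 0, 0, 0, 0, 0, 0, 0, 0, 0, 0, 0, 0, 0, 0, 0], hand=-1, squeeze=30)

```text
time_s: 14.6
ee_pos: [0.4356, 0.1262, 0.077]
eef_rot: [-3.142, -0.0, 3.124]
force: [-1.0, -0.1, -0.7]
grip_width: 0.06
grip_force: 30.0
```

Emit:
apply_moves(plan=[0, 0, -5, 0, 0, 0, -15, 0, 0, 0, -20, 0, 0, 0, -20, 0, 0, 0, -20, 0, 0, 0, -10, 0, 0, 0, 0, 0.09, 0, 0, 0, 0.09, 0, 0, 0, 0.09, 0, 0, 0, 0.09, 0, 0, 0, 0, 0, 0, 0, 0])

```text
time_s: 15.8
ee_pos: [0.4354, 0.1262, 0.1667]
eef_rot: [-3.141, -0.001, 2.767]
force: [0.2, -0.3, -6.5]
grip_width: 0.06
grip_force: 30.0
```

```bash
python3 obs.py; python3 - <<'E'
from station import monitor
import numpy as np
o=monitor.get_obs();y=o["eef_rot"][2];d=np.array([.497,-.2095])-o["ee_pos"][:2]
print("yaw err",(np.pi-.383)-y,"tool dx,dy mm",d@[np.cos(y),np.sin(y)]*1e3,d@[np.sin(y),-np.cos(y)]*1e3)
E
```

```text
time_s 15.8
ee_pos [0.43542236 0.12617901 0.16673141]
eef_rot [-3.14120476e+00 -5.95193998e-04  2.76652804e+00]
force [ 0.16796322 -0.33088986 -6.46072661]
moment [0.00612779 0.07997964 0.02005423]
grip_width 0.05999496277864508
grip_force 29.999070167541504
yaw err -0.00793538790915127 tool dx,dy mm -180.26718959590545 -289.786030586206
```

Emit:
apply_moves(plan=[-5, -8, 0, 0.008, -10, -16, 0, 0, -15, -24, 0, 0, -15, -24, 0, 0, -15, -24, 0, 0, -15, -24, 0, 0, -15, -24, 0, 0, -15, -24, 0, 0, -15, -24, 0, 0, -15, -24, 0, 0, -15, -24, 0, 0, -12, -20, 0, 0, -10, -16, 0, 0, -5, -9, 0, 0, -3.3, -5, 0, 0, 0, 0, 0, 0, 0, 0, 0, 0])

```text
time_s: 17.5
ee_pos: [0.4936, -0.2097, 0.167]
eef_rot: [3.141, -0.0, 2.756]
force: [0.1, -0.7, -4.7]
grip_width: 0.0597
grip_force: 30.0
```

Emit:
apply_moves(plan=[0, 0, 10, 0, 0, 0, 15, 0, 0, 0, 10, 0, 0, 0, 5, 0, 0, 0, 0, 0, 0, 0, 0, 0])

```text
time_s: 18.1
ee_pos: [0.4939, -0.2103, 0.1274]
eef_rot: [-3.142, 0.001, 2.756]
force: [0.7, -0.4, -5.9]
grip_width: 0.0598
grip_force: 30.0
```

```bash
python3 obs.py; python3 - <<'E'
from h import *
from station import camera
from scipy.optimize import least_squares
s=camera("side");np.savez("side7.npz",**s)
cv2.imwrite("pics/g7.png",cv2.resize(s["image"][140:320,280:440,::-1],None,fx=3.3,fy=3.3,interpolation=cv2.INTER_CUBIC))
d=load("side7.npz");P=cloud(d)
k=(P[...,0]>.42)&(P[...,0]<.57)&(P[...,1]>-.28)&(P[...,1]<-.14)&(P[...,2]>.062)&(P[...,2]<.115)
Q=P[k];print(len(Q))
for z0,z1 in((.06,.09),(.09,.12)):print(Q[(Q[:,2]>z0)&(Q[:,2]<z1)].mean(0))
def r(p):
    c,s=np.cos(p[2]),np.sin(p[2]);q=Q[:,:2]-p[:2];X=q[:,0]*c+q[:,1]*s;Y=-q[:,0]*s+q[:,1]*c
    return np.maximum(abs(X),abs(Y))-.030
s=least_squares(r,[.497,-.2095,-.383],loss="soft_l1",f_scale=.002,x_scale=[.01,.01,.1]);print(s.x,np.abs(s.fun).mean())
# pan from side depth before
d=load("side0.npz");P=cloud(d)
k=(abs(P[...,0]-.49)<.12)&(abs(P[...,1]+.21)<.12)&(P[...,2]>.030)&(P[...,2]<.042)
Q=P[k];rect=cv2.minAreaRect(np.float32(Q[:,:2]*1000));print("pan side",len(Q),rect,Q[:,2].mean())
E
```

```text
time_s 18.1
ee_pos [ 0.49386769 -0.21033455  0.12742589]
eef_rot [-3.14155827e+00  5.82648067e-04  2.75591948e+00]
force [ 0.70036778 -0.36792062 -5.91722118]
moment [ 0.01900512  0.00354422 -0.02517266]
grip_width 0.059822773332900744
grip_force 29.998972713947296
636
[ 0.48035013 -0.23261331  0.0760486 ]
[ 0.48040057 -0.2333011   0.10259801]
[ 0.49490036 -0.21074571 -0.37986409] 0.0009879767980878298
pan side 674 ((543.8189697265625, -227.4766387939453), (70.34576416015625, 166.3924102783203), 68.63441467285156) 0.03470288832502023
```

View pics/g7.png

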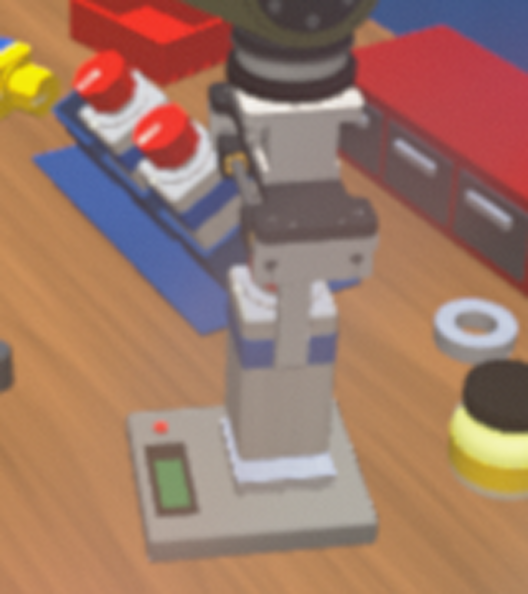

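The can hangs upright over the large grey scale, with pan corners visible at about (225,420)–(335,470). I've now viewed 12 pictures, over the limit of 10, so from here on I'll use numbers only. I'll cross-check the pan centre in the side camera.

```bash
python3 - <<'E'
from h import *
for f in("side0.npz","top0.npz"):
    d=load(f);P=cloud(d)
    k=(np.hypot(P[...,0]-.497,P[...,1]+.2095)<.07)&(P[...,2]>.030)&(P[...,2]<.042)
    hsv=cv2.cvtColor(d["image"],cv2.COLOR_RGB2HSV)
    uv=proj(d,[[.497,-.2095,.036]])[0].astype(int);H=int(hsv[uv[1],uv[0],0]);print(f,uv,hsv[uv[1],uv[0]])
    m=np.uint8((abs(hsv[...,0].astype(int)-H)<15)&(hsv[...,1]>18)&(hsv[...,2]>140))
    n,l,st,c=cv2.connectedComponentsWithStats(m);i=l[uv[1],uv[0]]
    ys,xs=np.nonzero(l==i);W=onz(d,np.c_[xs,ys],.036)
    print(len(xs),cv2.minAreaRect(np.float32(W[:,:2]*1000)),W.mean(0), "depth sel",cv2.minAreaRect(np.float32(P[k][:,:2]*1000)),P[k].mean(0))
E
```

```text
side0.npz [363 274] [117  22 205]
475 ((497.1598205566406, -212.02792358398438), (62.13031005859375, 62.60506057739258), 71.015380859375) [ 0.49857122 -0.21289091  0.036     ] depth sel ((497.25518798828125, -209.36456298828125), (70.30718994140625, 66.17790985107422), 68.10047912597656) [ 0.49591741 -0.21185689  0.03460856]
top0.npz [389 194] [108  30 215]
490 ((497.3648986816406, -209.25833129882812), (64.35179901123047, 64.56710052490234), 68.3576431274414) [ 0.49718878 -0.20949915  0.036     ] depth sel ((483.64892578125, -203.67784118652344), (66.6371841430664, 96.44429779052734), 67.11434936523438) [ 0.49683541 -0.20870121  0.03694532]
```

Emit:
apply_moves(plan=[-2.3, 1.3, 3, 0, 0, 0, 4, 0, 0, 0, 3, 0, 0, 0, 1, 0, 0, 0, 0, 0, 0, 0, 0, 0])

```text
time_s: 18.75
ee_pos: [0.4963, -0.21, 0.1161]
eef_rot: [-3.142, 0.0, 2.756]
force: [-0.4, -0.1, -5.6]
grip_width: 0.0597
grip_force: 30.0
```

Emit:
apply_moves(plan=[0, 0, 0.6, 0, 0, 0, 0.6, 0, 0, 0, 0.6, 0, 0, 0, 0.6, 0, 0, 0, 0, 0])

```text
time_s: 19.25
ee_pos: [0.4962, -0.21, 0.1136]
eef_rot: [3.142, -0.0, 2.756]
force: [-0.4, -0.6, -5.1]
grip_width: 0.0599
grip_force: 30.0
```

```bash
python3 obs.py
```

```text
time_s 19.25
ee_pos [ 0.49621577 -0.20995635  0.11356551]
eef_rot [ 3.14159161e+00 -1.43810949e-04  2.75580225e+00]
force [-0.42086506 -0.59705245 -5.1264872 ]
moment [-0.01964576  0.03898066  0.02609374]
grip_width 0.059857044909351134
grip_force 29.998935163021088
```

Emit:
apply_moves(plan=[0, 0, 0.5, 0, 0, 0, 0.5, 0, 0, 0, 0, 0])

```text
time_s: 19.55
ee_pos: [0.4963, -0.21, 0.1131]
eef_rot: [-3.142, 0.0, 2.756]
force: [-2.5, 1.6, 0.5]
grip_width: 0.0597
grip_force: 30.0
```

```bash
python3 obs.py
```

```text
time_s 19.55
ee_pos [ 0.49634174 -0.21001374  0.11305682]
eef_rot [-3.14152349e+00  4.13778128e-04  2.75582048e+00]
force [-2.4639029   1.57169311  0.51925784]
moment [ 0.2413041   0.56280649 -0.03907436]
grip_width 0.05972068566623685
grip_force 30.00012516975403
```

It is in contact, with the weight on the pan. Releasing gently.

Emit:
apply_moves(plan=[0, 0, 0, 0, 0, 0, 0, 0, 0, 0, 0, 0], squeeze=4)

```text
time_s: 19.85
ee_pos: [0.4964, -0.2101, 0.1131]
eef_rot: [-3.142, 0.001, 2.756]
force: [-2.2, 1.8, 4.6]
grip_width: 0.0601
grip_force: 4.0
```

Emit:
apply_moves(plan=[0, 0, 0, 0, 0, 0, 0, 0, 0, 0, 0, 0, 0, 0, 0, 0, 0, 0, 0, 0], hand=1)

```text
time_s: 20.35
ee_pos: [0.4963, -0.21, 0.1126]
eef_rot: [3.142, -0.0, 2.756]
force: [1.0, 0.0, 0.1]
grip_width: 0.0932
grip_force: 0.0
```

Emit:
apply_moves(plan=[0, 0, -10, 0, 0, 0, -20, 0, 0, 0, -30, 0, 0, 0, -30, 0, 0, 0, -30, 0, 0, 0, -20, 0, 40, 0, 0, 0, 45, 0, 0, 0, 45, 0, 0, 0, 45, 0, 0, 0, 30, 0, 0, 0, 0, 0, 0, 0])

```text
time_s: 21.55
ee_pos: [0.3045, -0.132, 0.2538]
eef_rot: [-3.141, 0.003, 2.756]
force: [-0.8, 0.4, 0.5]
grip_width: 0.0941
grip_force: 0.0
```

```bash
python3 obs.py; python3 - <<'E'
from h import *
from station import camera
from scipy.optimize import least_squares
for n in("side","top"):
    s=camera(n);np.savez(n+"8.npz",**s)
    d=load(n+"8.npz");P=cloud(d);near=np.hypot(P[...,0]-.497,P[...,1]+.2095)<.07
    Q=P[near&(P[...,2]>.048)&(P[...,2]<.145)]
    def r(p):
        c,s=np.cos(p[2]),np.sin(p[2]);q=Q[:,:2]-p[:2];X=q[:,0]*c+q[:,1]*s;Y=-q[:,0]*s+q[:,1]*c
        return np.maximum(abs(X),abs(Y))-.030
    if n=="side":
        s=least_squares(r,[.497,-.2095,-.383],loss="soft_l1",f_scale=.002,x_scale=[.01,.01,.1]);print(len(Q),s.x,np.abs(s.fun).mean())
        for a,b in((.045,.08),(.08,.11),(.11,.145)):print(Q[(Q[:,2]>a)&(Q[:,2]<b)].mean(0))
    hsv=cv2.cvtColor(d["image"],cv2.COLOR_RGB2HSV);red=((hsv[...,0]<8)|(hsv[...,0]>172))&(hsv[...,1]>120)
    k=near&(P[...,2]>.178)&(P[...,2]<.2)
    if k.sum()>20: print(n,"cap top",k.sum(),P[k].mean(0),cv2.minAreaRect(np.float32(P[k][:,:2]*1000)))
    k=near&(P[...,2]>.147)&(P[...,2]<.157)
    if k.sum()>20: print(n,"body top",k.sum(),cv2.minAreaRect(np.float32(P[k][:,:2]*1000)))
    # red silhouettes of caps B,C
    for q in((.612,.113,.03),(.611,.0131,.03)):
        u=proj(d,np.array(q)+prism(-.0167,128,154));x0,y0=u.min(0).astype(int)-2;x1,y1=u.max(0).astype(int)+3
        ys,xs=np.nonzero(red[y0:y1,x0:x1]);o=load(n+"0.npz");h0=cv2.cvtColor(o["image"],cv2.COLOR_RGB2HSV)
        r0=((h0[...,0]<8)|(h0[...,0]>172))&(h0[...,1]>120);y2,x2=np.nonzero(r0[y0:y1,x0:x1]);print(n,"cap shift px",xs.mean()-x2.mean(),ys.mean()-y2.mean())
E
```

```text
time_s 21.55
ee_pos [ 0.30447941 -0.13200618  0.25382112]
eef_rot [-3.14116553e+00  2.73680397e-03  2.75556930e+00]
force [-0.76203862  0.39350593  0.48054992]
moment [-0.00091999  0.016157   -0.00500829]
grip_width 0.09406570580973868
grip_force 0.0
1184 [ 0.49724482 -0.21046661 -0.3843657 ] 0.001023976684973927
[ 0.48250528 -0.23190092  0.06426781]
[ 0.48286367 -0.23262086  0.09507057]
[ 0.48298681 -0.2332941   0.12789443]
side cap top 291 [ 0.49371191 -0.21523813  0.18700618] ((496.6031799316406, -211.2708282470703), (43.79411315917969, 42.2322998046875), 62.50069808959961)
side body top 313 ((495.54901123046875, -212.13491821289062), (60.01426315307617, 58.91011047363281), 66.39876556396484)
side cap shift px 0.16558148418238083 -0.28225162343299637
side cap shift px 0.053649918733659874 0.005314112076884925
top cap top 255 [ 0.49549276 -0.20974197  0.19038114] ((496.2555236816406, -210.7767791748047), (41.750701904296875, 42.193077087402344), 17.77967643737793)
top body top 231 ((496.0741271972656, -210.66224670410156), (60.042823791503906, 60.22174072265625), 67.38673400878906)
top cap shift px 0.0019067796610166 -0.05607344632768374
top cap shift px -0.00018582179689552447 -0.10889157298151098
```

```bash
python3 -c "
from station import ctrl
print(ctrl.hand_in())"
```

```text
the job is handed in; nothing more can be done
None
```

Can A had the loose cap (turned about 40° by my reading of its line); it now stands upright and square on the large grey scale's pan, about 1–2 mm off centre. The job was handed in at about 22 s with cans B and C still in the rack. I stood can A on clear bench on the way to right it, and I viewed 12 pictures where the limit was 10.

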